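# Unlock the seed light box and hold its shutter half open

## Task

Take the flat-bladed key from its holder, turn the big slotted locking screw on the seed light box anticlockwise (seen from above) to its stop with it, and stand the key back in its holder. Then slide the light box's sprung shutter half open by its upright tab, never all the way, and hold it there: the program finishes with the gripper still holding the shutter at half travel against its spring. Leave the jar, the bottle and the vial rack where they stand.

Things in the scene. Friction and masses are not known exactly. Their poses are not given: they have to be found in the camera images.
- lightbox: White box, fixed, 140 (x) x 260 (y) x 70 mm high; origin: centre of its underside, z up. On top: lit 56 mm square window centred at y = -30 mm, guide rails along y (8 mm high, at x = +-41 mm), the shutter between them, the locking screw at x = 0, y = +90 mm. The shutter opens along the box's +y. Black lines on the rails mark closed, half (the thick one) and open for the shutter's white pointer lines.
- shutter (a joint): Travel of the shutter, m: 0 closed (start; the spring returns it there), 0.030 half, 0.060 fully open. Dark steel plate 4 mm thick, 70 mm wide, top 5 mm above the box top, two prongs towards +y pass either side of the screw. Spring pushes back about 4.5 N closed, 9 N at half, 13.5 N open. While locked, the screw's cross bar stops it at about 19 mm.
- tab_mid (a point): Centre of the upright tab by which the shutter is moved: plate 40 (x) x 8 (y) x 34 mm high, standing on the shutter, 5 to 39 mm above the box top (this point: 92 mm above the bench). Axes parallel to the box's. At least 25 mm free beside both its y faces.
- screw (a joint): Turn of the captive locking screw, rad, positive anticlockwise from above: 0 locked, 1.25 its stop (unlocked). Starts between 0 and 0.15 and stays where it is left; stiff, about 0.06 N m. It neither rises nor falls.
- screw_slot (a point): Centre of the slot's floor in the screw head, on the screw's axis, 82 mm above the bench. x axis along the slot, turning with the screw; z up. Slot 8 mm wide, 8 mm deep, about 30 mm long, open at both ends; head 36 mm across, its top 20 mm above the box top. At joint 0 the slot lies along the box's x axis.
- key_grip (a point): Centre of the loose key's handle, 60 mm above its tip. Handle: black flat block 36 (x) x 12 (y) x 50 mm high, 34 to 84 mm above the tip; below it a round steel collar 44 mm wide, 4 mm thick, then the blade. z up, x along the blade's width (blade and handle lie in one plane). 0.12 kg. It stands upright in the holder, hung by its collar.
- key_tip (a point): Centre of the blade's lower edge. Blade 24 (x) wide, 4 (y) thick, 30 mm from tip to collar. In the holder the tip is 30 mm below the mouth.
- holder_hole0 (a point): Centre of the mouth of the round hole in the key's holder, z up: a grey block 64 x 64 x 45 mm high, fixed to the bench; hole 32 mm wide, 36 mm deep, mouth 45 mm above the bench. The key may stand in it at any yaw.
- soil_jar: Bystander: squat round jar with a white lid, 76 mm wide, 100 mm high; origin at its underside.
- media_bottle: Bystander: clear round bottle with a blue cap, 66 mm wide, 130 mm high; origin at its underside.
- vial_rack: Bystander: white block 60 x 120 x 30 mm with three vials, 75 mm high in all; origin at its underside.
Things that resemble listed ones, but are neither listed nor needed, are in the scene too. Leave any green, purple or turquoise look-alike of the part that bears key_grip alone.

How it is judged:
By the outcome, as a careful person would: the job done as asked, in the order asked, and still so for the second after the job is handed in, while the arm keeps its last pose, push and grip.
It also fails if it takes over 58 s, if anything falls off the work surface, if the arm or the gripper's body presses on something with over 40 N, if the wrist force passes 120 N, or if a joint passes its speed limit or range.

## Robot

A 6-joint arm with a two-finger parallel gripper is mounted at the origin on the work surface. World frame = base frame: x ahead of the robot, y to its left, z up, the work surface at z = 0. Lengths are in m, angles in degrees, forces in N, time in s.
With the tool pointing down it reaches from about 0.3 to 0.75 m from the base axis. Payload 8.5 kg.
Tool frame: the origin (TCP) lies at the very end of the fingers, on their centre line; the grasp point (between the pads) lies 19 mm behind it (manip.grip_point_offset is the distance from the TCP to the grasp point, in m); z points along the fingers, x is the direction in which the jaws open and shut, and the axes are right-handed (so a half turn about z gives the same grasp; the last joint's range is limited). The gripper opens to 88 mm and grips with 3 to 60 N. Pads are 18 mm wide; open, the fingers measure 123 mm over their backs; the gripper's body (75 mm by 187 mm) begins 45 mm behind the grasp point.
Start: joints at [-12.336, 21.807, 74.336, -0, 83.858, -12.336], TCP at [0.55, 0, 0.239] pointing down, gripper open.
Joint ranges: [-178.18, 178.18], [-50.72, 133.34], [12.68, 142.11], [-81.47, 261.47], [9.98, 163.14], [-165.26, 165.26]. Speed limits (degrees/s): [136.94, 136.94, 180, 180, 180, 180].

## Interface

Orientations are given as a 3x3 rotation matrix whose columns are the frame's x, y, z axes.
In Python, from rig import manip gives the robot as it stands.
- The arm moves only by the shell command python3 -m crank 'ROWS' [OPENING]. ROWS is JSON, a list of rows, each an object with "xyz": the shift along the tool's x, y, z in m, a list of three; "spin": the turn about the tool's z in rad. A call has exactly 10 rows; each row shifts and turns the commanded pose from where the row before left it, along the tool's axes as they then stand; what a row does not reach is not made up. A row lasts 1/10 s, in which the tool goes at most 50 mm and 8.59 degrees, less where a joint would pass 70% of its speed; a pose out of reach is approached as far as the arm can. A call with a gripper value outside its range is refused whole. OPENING is the closure in counts, from 0 (fully open) to 255 (shut), set as the call begins (- or left out, the last holds). The fingers move at their own pace and stop on an object; the grip force is fixed at half the most. Time passes only in rows, so rows that do not move let the fingers close, or fill a call up. It gives the time, the measured TCP pose, the force and the opening at its end, in the units of the state.
- manip.observe(): the state, without advancing time (a new reading comes with each control period).
- manip.get_image(name): name is "scene" or "side" or "wrist"; returns the picture (384x512x3 uint8, red, green, blue); there is no depth.
- manip.camera_params(name): a dict with "fov_y" (degrees; the focal length in pixels is half the picture's height over the tangent of half this angle, whatever the lens; pixels are square), "cx", "cy" (the principal point, pixels), "view" (4x4, takes a point from world to camera coordinates). Camera axes: x right, y down, z forward; pixel columns grow to the right and rows downward; lengths in m; the calibration is good to about 2 mm. The wrist camera is an equidistant fisheye: a pixel r from the principal point sees the ray r / f radians off the axis. A picture is of the moment at which its call begins: read the wrist's pose just before it. camera_params takes no time and is no camera call; for the wrist camera it gives the pose at the moment of the call.
- manip.job_done(): hands the job in, once; it reports no verdict.
The state is a dict: "t": time; "joint_positions": joint angles; "qd": joint speeds; "joint_torque": joint torques, N m; "ee_pos": TCP position; "ee_rot": TCP orientation; "ft_force": force on the tool from outside, world axes, zero at the start; "torque": the same for the moment, N m; "finger_gap": finger opening in m.
Only numpy, scipy, OpenCV 4.12 (cv2) and the standard library are available. Lean on these libraries where they do the work, as an engineer would, in place of code of your own. Each camera call takes 0.05 s, during which the arm holds its last target. There are 200 camera calls.

## Working session

There is one attempt and no reset: what is moved stays moved. The work goes in short steps, Python scripts to look and compute and a shell command to move; the robot and the scene stay as the last step left them, time stands still between calls to the robot, and variables do not carry over. Pictures are saved under pics/ and viewed, about 8 in all and at most 12, crops included, and the job is handed in when it is done.

```bash
ls; mkdir -p pics; python3 - <<'E'
from rig import manip
import cv2,numpy as np
s=manip.observe();print(s['t'],s['ee_pos'],s['finger_gap'],manip.grip_point_offset)
a=manip.get_image('scene');b=manip.get_image('side');c=manip.get_image('wrist')
for n in('scene','side','wrist'):
    p=manip.camera_params(n);print(n,p['fov_y'],p['cx'],p['cy'],np.round(p['view'],4).tolist())
for n,i in(('scene',a),('side',b),('wrist',c)): cv2.imwrite(f'pics/{n}0.png',i[:,:,::-1])
cv2.imwrite('pics/a.png',cv2.resize(a[:,:,::-1],(800,600),interpolation=cv2.INTER_CUBIC))
cv2.imwrite('pics/c.png',cv2.resize(c[:,:,::-1],(800,600),interpolation=cv2.INTER_CUBIC))
E
```

```text
pics
0.0 [5.49719823e-01 6.44270401e-05 2.38159282e-01] 0.08779210610211724 0.0187
scene 52.83668448459211 255.86846643513195 195.04089292859322 [[-0.8469, 0.5315, -0.0164, 0.4851], [0.4063, 0.6269, -0.6648, -0.2098], [-0.3431, -0.5697, -0.7468, 1.5335], [0.0, 0.0, 0.0, 1.0]]
side 54.29882028069548 249.82948504451065 195.9583506788488 [[0.7977, -0.603, -0.0021, -0.4406], [-0.3621, -0.4762, -0.8013, 0.3022], [0.4822, 0.64, -0.5982, 0.9624], [0.0, 0.0, 0.0, 1.0]]
wrist 65.70646984690485 254.42643167257074 188.1388045718363 [[1.0, -0.0021, -0.0018, -0.5494], [-0.0014, -0.9471, 0.3208, -0.0424], [-0.0024, -0.3208, -0.9471, 0.3926], [0.0, 0.0, 0.0, 1.0]]
```

View pics/a.png

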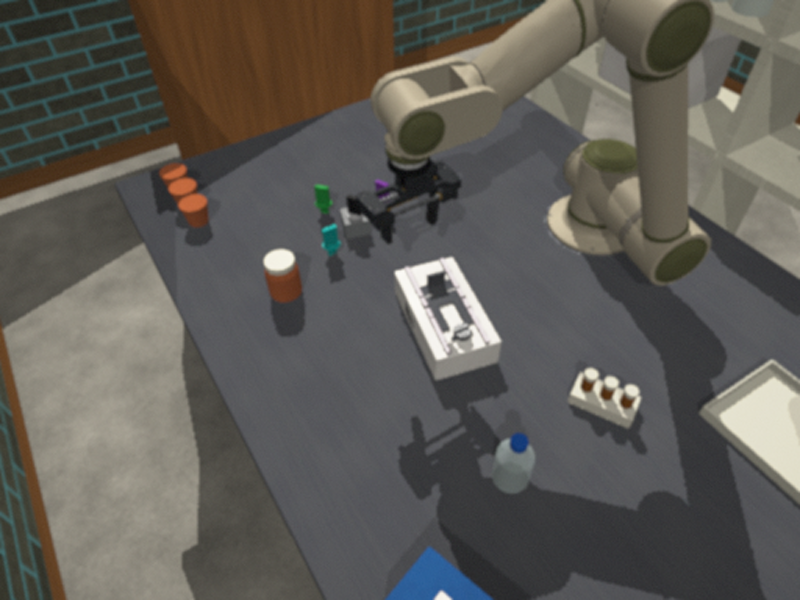

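View pics/c.png

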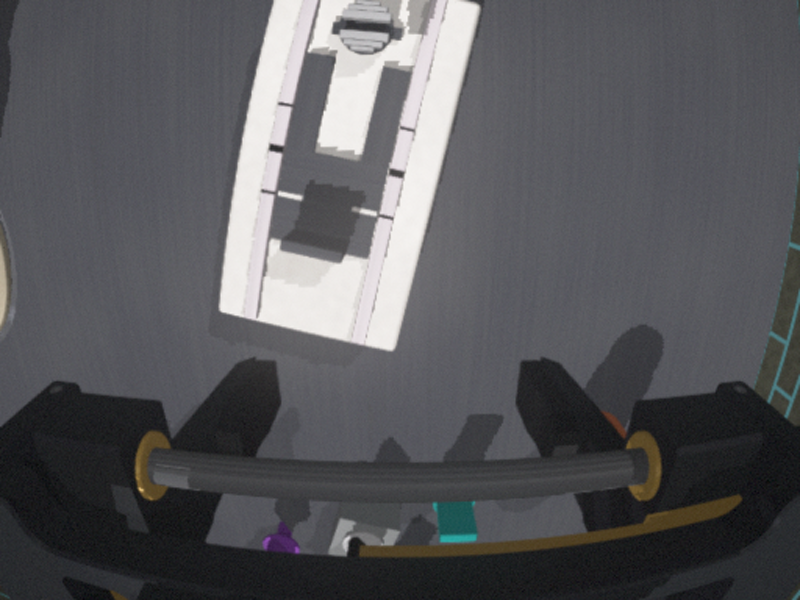

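The scene picture shows the box at about (445,315), the grey holder near (355,218) partly behind the gripper, and the lookalikes in green, turquoise and purple. The wrist picture shows the screw at (365,28), the tab at about (325,215), and the holder at about (365,540) under the gripper bar.

```bash
cat > h.py <<'E'
import numpy as np,cv2
from rig import manip
def ray(p,u,v,wrist):
    f=192/np.tan(np.radians(p['fov_y'])/2);x=(u-p['cx'])/f;y=(v-p['cy'])/f
    if wrist:
        r=np.hypot(x,y);d=np.array([x/r*np.sin(r),y/r*np.sin(r),np.cos(r)]) if r>1e-9 else np.array([0,0,1.])
    else: d=np.array([x,y,1.])
    V=p['view'];return -V[:3,:3].T@V[:3,3],V[:3,:3].T@d
def at(p,u,v,z,wrist=True):
    o,d=ray(p,u,v,wrist);return (o+d*(z-o[2])/d[2])
def proj(p,X,wrist=True):
    V=p['view'];c=V[:3,:3]@X+V[:3,3];f=192/np.tan(np.radians(p['fov_y'])/2)
    if wrist:
        r=np.hypot(c[0],c[1]);t=np.arctan2(r,c[2]);return np.array([p['cx']+f*t*c[0]/r,p['cy']+f*t*c[1]/r])
    return np.array([p['cx']+f*c[0]/c[2],p['cy']+f*c[1]/c[2]])
E
python3 - <<'E'
from h import *
p=manip.camera_params('wrist');k=512/800
for n,u,v,z in(('bl',220,310,.07),('br',396,350,.07),('tr',480,2,.07),('screw',365,24,.09),('holder',365,530,.045),('tabtopL',303,180,.109),('tabtopR',365,188,.109),('shutL',262,190,.078),('shutR',385,216,.078)):
    print(n,np.round(at(p,u*k,v*k,z),4))
i=cv2.imread('pics/side0.png')
cv2.imwrite('pics/b.png',cv2.resize(i,(800,600),interpolation=cv2.INTER_CUBIC))
E
```

```text
bl [ 0.4142 -0.0345  0.07  ]
br [ 0.5483 -0.0661  0.07  ]
tr [0.6052 0.1846 0.07  ]
screw [0.5298 0.1616 0.09  ]
holder [ 0.5149 -0.2906  0.045 ]
tabtopL [0.4933 0.0633 0.109 ]
tabtopR [0.5305 0.0576 0.109 ]
shutL [0.458  0.0553 0.078 ]
shutR [0.5413 0.0357 0.078 ]
```

View pics/b.png

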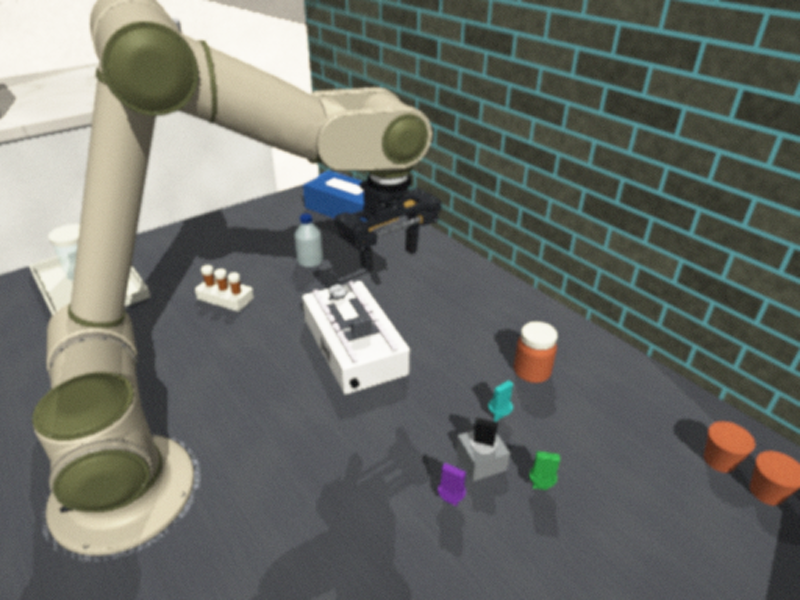

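The side picture shows the black key handle at (485,432) standing in the grey holder, with purple, green and turquoise look-alikes around it. Next I move above the holder for a close look.

```bash
python3 -m crank '[{"xyz":[-0.0035,0.026,0],"spin":0},{"xyz":[-0.0035,0.026,0],"spin":0},{"xyz":[-0.0035,0.026,0],"spin":0},{"xyz":[-0.0035,0.026,0],"spin":0},{"xyz":[-0.0035,0.026,0],"spin":0},{"xyz":[-0.0035,0.026,0],"spin":0},{"xyz":[-0.0035,0.026,0],"spin":0},{"xyz":[-0.0035,0.026,0],"spin":0},{"xyz":[-0.0035,0.026,0],"spin":0},{"xyz":[-0.0035,0.026,0],"spin":0}]' 80
python3 - <<'E'
from h import *
p=manip.camera_params('side');print(at(p,485*.64,424*.64,.099,False))
p=manip.camera_params('wrist');i=manip.get_image('wrist');s=manip.observe()
print(s['t'],s['ee_pos'],np.round(s['ee_rot'],3).tolist(),s['finger_gap'])
np.save('pics/v1.npy',p,allow_pickle=True)
cv2.imwrite('pics/w1.png',i[:,:,::-1])
cv2.imwrite('pics/d.png',cv2.resize(i[:,:,::-1],(800,600),interpolation=cv2.INTER_CUBIC))
E
```

```text
t: 1.15
ee_pos: [0.5147, -0.261, 0.2385]
ee_rot: [[1.0, -0.0, -0.0], [-0.0, -1.0, 0.0], [-0.0, -0.0, -1.0]]
ft_force: [0.8, -0.1, 0.7]
finger_gap: 0.0603
[ 0.50546705 -0.31588103  0.099     ]
1.2 [ 0.5141398  -0.26446151  0.23814057] [[1.0, -0.003, -0.001], [-0.003, -1.0, -0.001], [-0.001, 0.001, -1.0]] 0.060610536617950114
```

View pics/d.png

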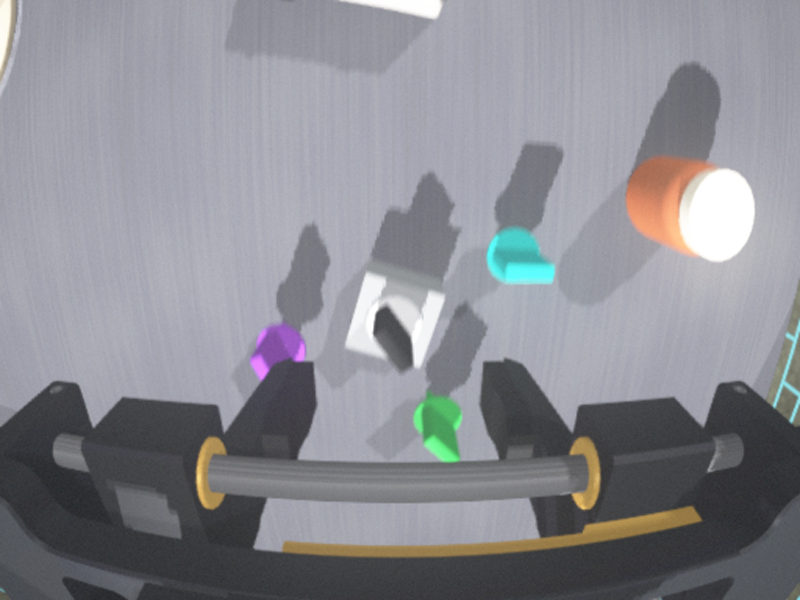

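The wrist picture shows the holder at about (395,318) with the key handle from (375,310) to (412,368). Purple is at (280,350), green at (438,425) and turquoise at (520,260). I'll zoom in for the yaw.

```bash
python3 - <<'E'
import cv2
i=cv2.imread('pics/w1.png')[155:265,195:315]
i=cv2.convertScaleAbs(i,alpha=1.3,beta=20)
cv2.imwrite('pics/e.png',cv2.resize(i,None,fx=5,fy=5,interpolation=cv2.INTER_CUBIC))
E
```

```text
(no output)
```

View pics/e.png

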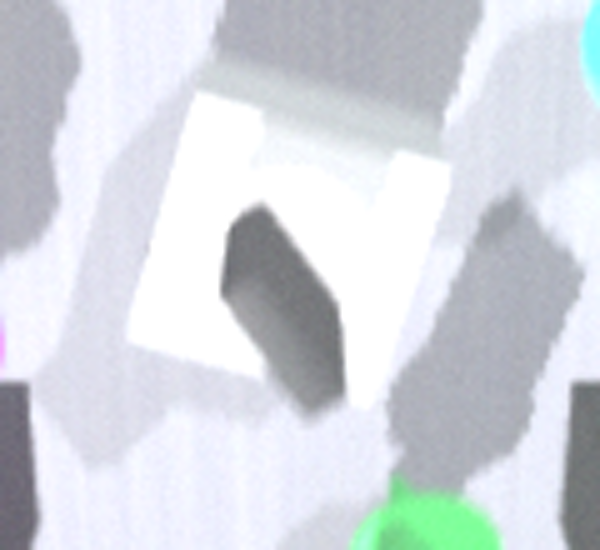

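The crop shows the handle's silhouette with base corners (230,230), (260,203), (338,305) and top corners (222,290), (305,415), (343,395). I'll fit the box model to these.

```bash
python3 - <<'E'
from h import *
from scipy.optimize import least_squares
p=np.load('pics/v1.npy',allow_pickle=True).item()
pts=np.array([[230,230],[260,203],[338,305],[222,290],[305,415],[343,395]])/5+[195,155]
# local (x along blade, y), z ; blade dir = down-right in image
L=np.array([[-18,-6],[-18,6],[18,6],[-18,-6],[18,-6],[18,6]])/1000;Z=[.049]*3+[.099]*3
def f(q):
    c,s=np.cos(q[2]),np.sin(q[2]);return np.concatenate([proj(p,np.array([q[0]+c*l[0]-s*l[1],q[1]+s*l[0]+c*l[1],z]))-t for l,z,t in zip(L,Z,pts)])
r=least_squares(f,[.51,-.3,-1]);print(r.x,np.degrees(r.x[2]),np.round(r.fun,1))
for u,v in((205,92),(450,165),(128,340),(362,405)): print(at(p,u/5+195,v/5+155,.045))
i=cv2.imread('pics/w1.png')
g=proj(p,np.array([.5147,-.2645,.22]));print(g)
for n,u,v in(('green',438,412),('purple',280,345),('turq',512,250)):print(n,at(p,u*.64,v*.64,.034))
E
```

```text
[ 0.51126957 -0.31461845 -1.00819488] -57.76531131236827 [-1.3 -2.9  1.  -2.6  1.2  0.2 -2.   1.8 -0.3  2.2  1.5  1. ]
[ 0.49254619 -0.27281156  0.045     ]
[ 0.55140545 -0.29123201  0.045     ]
[ 0.47142242 -0.33793718  0.045     ]
[ 0.53098415 -0.35646465  0.045     ]
[254.44366588 237.20306229]
green [ 0.55037912 -0.40671386  0.034     ]
purple [ 0.41432356 -0.34072093  0.034     ]
turq [ 0.60486248 -0.25856535  0.034     ]
```

```bash
python3 -m crank '[{"xyz":[-0.001,0.025,0],"spin":0},{"xyz":[-0.001,0.025,0],"spin":0},{"xyz":[0,0,0.02],"spin":-0.14},{"xyz":[0,0,0.02],"spin":-0.14},{"xyz":[0,0,0.02],"spin":-0.14},{"xyz":[0,0,0.02],"spin":-0.14},{"xyz":[0,0,0.02],"spin":0},{"xyz":[0,0,0],"spin":0},{"xyz":[0,0,0],"spin":0},{"xyz":[0,0,0],"spin":0}]'
python3 - <<'E'
from h import *
p=manip.camera_params('wrist');i=manip.get_image('wrist');s=manip.observe()
print(s['t'],s['ee_pos'],np.round(s['ee_rot'],3).tolist(),s['finger_gap'],s['joint_positions'])
np.save('pics/v2.npy',p,allow_pickle=True)
cv2.imwrite('pics/w2.png',i[:,:,::-1])
for q in ((.5115,-.3146,.099),(.5115,-.3146,.049),(.5115+.018*.53,-.3146-.018*.848,.099),(.5115-.018*.53,-.3146+.018*.848,.099)): print(proj(p,np.array(q))/.64)
cv2.imwrite('pics/f.png',cv2.resize(i[:,:,::-1],(800,600),interpolation=cv2.INTER_CUBIC))
E
```

```text
t: 2.2
ee_pos: [0.5134, -0.3103, 0.1399]
ee_rot: [[0.847, 0.531, 0.001], [0.531, -0.847, -0.001], [0.001, 0.002, -1.0]]
ft_force: [0.7, -0.5, 0.0]
finger_gap: 0.0605
2.25 [ 0.51336486 -0.31029055  0.13993671] [[0.847, 0.531, 0.002], [0.531, -0.847, -0.001], [0.001, 0.002, -1.0]] 0.060347810830778024 [-4.24462203e+01  3.14788511e+01  7.49755217e+01  4.78892468e-04
  7.34290334e+01 -7.45200635e+01]
[387.6365825  344.46291506]
[389.48671691 305.4992156 ]
[388.01697868 379.81084398]
[387.27214133 306.41764894]
```

View pics/f.png

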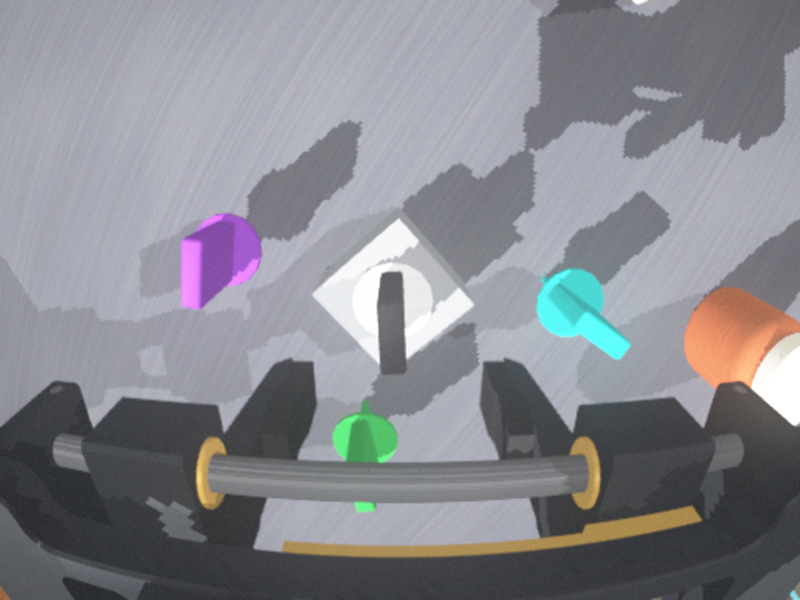

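The close view shows the handle lined up with the tool's y axis at x≈392, against a jaw midpoint of about 398. I'll shift 2 mm, descend and grip.

```bash
python3 -m crank '[{"xyz":[-0.002,0,0.012],"spin":0},{"xyz":[0,0,0.012],"spin":0},{"xyz":[0,0,0.012],"spin":0},{"xyz":[0,0,0.012],"spin":0},{"xyz":[0,0,0.012],"spin":0},{"xyz":[0,0,0.012],"spin":0},{"xyz":[0,0,0.011],"spin":0},{"xyz":[0,0,0],"spin":0},{"xyz":[0,0,0],"spin":0},{"xyz":[0,0,0],"spin":0}]' && python3 -m crank '[{"xyz":[0,0,0],"spin":0},{"xyz":[0,0,0],"spin":0},{"xyz":[0,0,0],"spin":0},{"xyz":[0,0,0],"spin":0},{"xyz":[0,0,0],"spin":0},{"xyz":[0,0,0],"spin":0},{"xyz":[0,0,0],"spin":0},{"xyz":[0,0,0],"spin":0},{"xyz":[0,0,0],"spin":0},{"xyz":[0,0,0],"spin":0}]' 255
```

```text
t: 3.25
ee_pos: [0.5116, -0.3113, 0.0563]
ee_rot: [[0.847, 0.531, 0.001], [0.531, -0.847, -0.001], [0.0, 0.001, -1.0]]
ft_force: [-0.6, 0.7, -0.9]
finger_gap: 0.0607
t: 4.25
ee_pos: [0.5112, -0.3111, 0.0557]
ee_rot: [[0.847, 0.531, -0.0], [0.531, -0.847, 0.0], [-0.0, -0.0, -1.0]]
ft_force: [-0.1, 0.4, 0.9]
finger_gap: 0.0118
```

```bash
python3 -m crank '[{"xyz":[0,0,-0.02],"spin":0},{"xyz":[0,0,-0.03],"spin":0},{"xyz":[0,0,-0.03],"spin":0},{"xyz":[0,0,-0.03],"spin":0},{"xyz":[0,0,-0.02],"spin":0},{"xyz":[0.027,-0.039,0],"spin":0},{"xyz":[0.027,-0.039,0],"spin":0},{"xyz":[0.027,-0.039,0],"spin":0},{"xyz":[0.027,-0.039,0],"spin":0},{"xyz":[0.027,-0.039,0],"spin":0}]' && python3 -m crank '[{"xyz":[0.027,-0.039,0],"spin":0},{"xyz":[0.027,-0.039,0],"spin":0},{"xyz":[0.027,-0.039,0],"spin":0},{"xyz":[0.027,-0.039,0],"spin":0},{"xyz":[0.027,-0.039,0],"spin":-0.14},{"xyz":[0,0,0],"spin":-0.14},{"xyz":[0,0,0],"spin":-0.14},{"xyz":[0,0,0],"spin":-0.14},{"xyz":[0,0,0],"spin":-0.14},{"xyz":[0,0.04,0],"spin":-0.14}]' 
python3 -m crank '[{"xyz":[0,0,0],"spin":0},{"xyz":[0,0,0],"spin":0},{"xyz":[0,0,0],"spin":0},{"xyz":[0,0,0],"spin":0},{"xyz":[0,0,0],"spin":0},{"xyz":[0,0,0],"spin":0},{"xyz":[0,0,0],"spin":0},{"xyz":[0,0,0],"spin":0},{"xyz":[0,0,0],"spin":0},{"xyz":[0,0,0],"spin":0}]'
python3 - <<'E'
from h import *
p=manip.camera_params('wrist');i=manip.get_image('wrist');s=manip.observe()
print(s['t'],s['ee_pos'],np.round(s['ee_rot'],3).tolist(),s['finger_gap'],s['joint_positions'])
np.save('pics/v3.npy',p,allow_pickle=True)
cv2.imwrite('pics/w3.png',i[:,:,::-1])
u=proj(p,np.array([.531,.163,.09]));print(u)
a,b=int(u[0])-100,max(0,int(u[1])-75);print(a,b)
cv2.imwrite('pics/g.png',cv2.resize(i[b:b+150,a:a+200,::-1],None,fx=4,fy=4,interpolation=cv2.INTER_CUBIC))
E
```

```text
t: 5.25
ee_pos: [0.5217, -0.0723, 0.1856]
ee_rot: [[0.847, 0.531, -0.0], [0.531, -0.847, 0.0], [-0.0, -0.0, -1.0]]
ft_force: [0.7, 0.1, -1.3]
finger_gap: 0.0115
t: 6.25
ee_pos: [0.5683, 0.152, 0.1859]
ee_rot: [[0.162, 0.987, -0.003], [0.987, -0.162, 0.0], [-0.0, -0.003, -1.0]]
ft_force: [0.2, 0.9, -1.4]
finger_gap: 0.0118
t: 7.25
ee_pos: [0.571, 0.1505, 0.1858]
ee_rot: [[0.17, 0.985, -0.0], [0.985, -0.17, -0.0], [-0.0, 0.0, -1.0]]
ft_force: [-0.3, 0.0, -1.5]
finger_gap: 0.0118
7.3 [0.57095257 0.15054789 0.18571421] [[0.17, 0.985, -0.0], [0.985, -0.17, 0.0], [-0.0, -0.0, -1.0]] 0.012125584303923619 [ 3.29292623e+00  2.81971431e+01  7.27374348e+01  7.84707821e-04
  7.90697984e+01 -7.69193270e+01]
[260.09993385 142.43945532]
160 67
```

View pics/g.png

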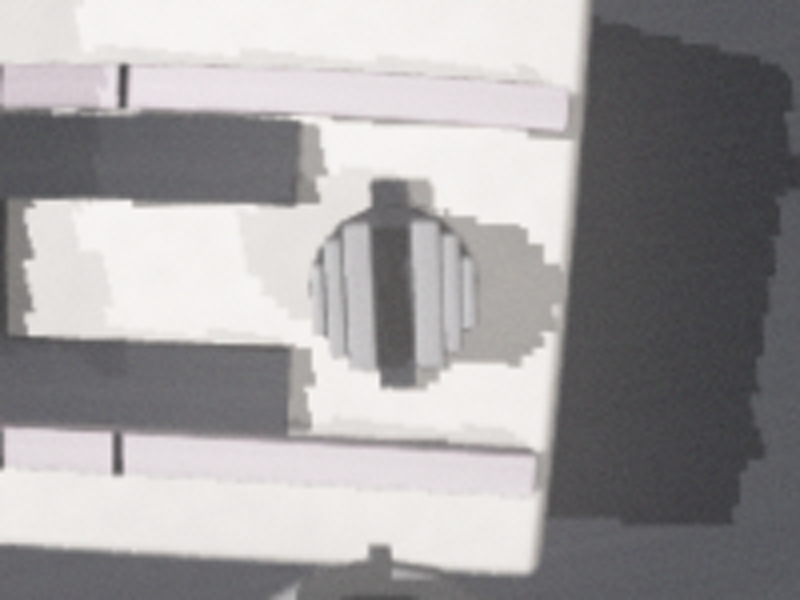

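The crop shows the screw head centred at about (397,290) in the crop, with its dark slot nearly along the tool's y axis: from (391,222) to (397,370). Below at (380,560) is the key's collar, held.

```bash
python3 - <<'E'
from h import *
p=np.load('pics/v3.npy',allow_pickle=True).item()
g=lambda u,v,z:at(p,u/4+160,v/4+67,z)
a=[g(*q,.09) for q in((372,225),(378,368),(411,222),(414,366))]
d1=a[1]-a[0];d2=a[3]-a[2];print([np.degrees(np.arctan2(d[1],d[0])) for d in(d1,d2)])
print('slotmid',sum(a)/4,'head',g(396,290,.09), 'width',np.linalg.norm((a[0]+a[1]-a[2]-a[3])/2))
e=g(568,90,.078),g(536,490,.078);d=e[1]-e[0];print('box yaw',np.degrees(np.arctan2(d[1],d[0])),np.linalg.norm(d))
s=manip.observe();R=s['ee_rot'];T=s['ee_pos']
print('tool yaw',np.degrees(np.arctan2(R[1,0],R[0,0])))
dd=sum(a)/4-T;print('tool delta',R.T@dd)
print('tip proj crop',(proj(p,np.array([T[0],T[1],T[2]-.041+.034]))-[160,67])*4)
E
```

```text
[np.float64(-7.577153139907548), np.float64(-8.371489085036089)]
slotmid [0.52957338 0.16186741 0.09      ] head [0.5284215  0.16252337 0.09      ] width 0.0077267732676266345
box yaw -12.645362572445382 0.0893996071268857
tool yaw 80.21210439987561
tool delta [ 0.00412064 -0.04269379  0.0957175 ]
tip proj crop [372.56107871 690.90700412]
```

```bash
python3 - <<'E'
from h import *
p=np.load('pics/v3.npy',allow_pickle=True).item()
s=manip.observe();R=s['ee_rot'];T=s['ee_pos']
for x in(0,.001): print((proj(p,T+R@np.array([x,-.012,.041]))-[160,67])*4, (proj(p,T+R@np.array([x,-.022,.007]))-[160,67])*4)
i=cv2.imread('pics/w3.png');c=i[190:300,200:310]
cv2.imwrite('pics/k.png',cv2.resize(cv2.convertScaleAbs(c,alpha=1.5,beta=20),None,fx=5,fy=5,interpolation=cv2.INTER_CUBIC))
E
```

```text
[373.15632478 531.25627624] [371.96004292 551.44422556]
[379.09302503 531.24548348] [379.16841427 551.4314865 ]
```

View pics/k.png

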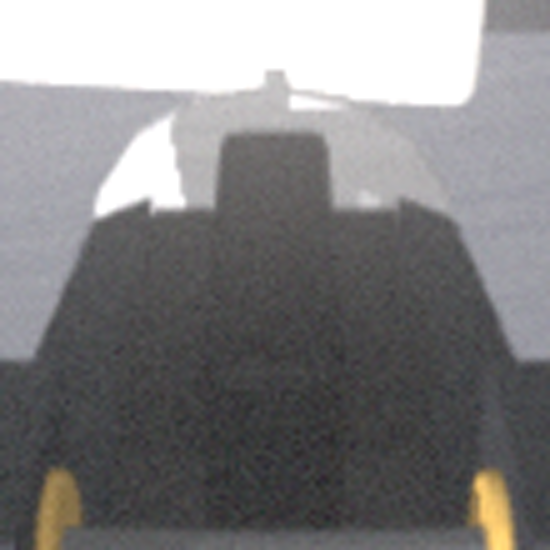

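The view shows the blade tip peeking above the collar at (276,75). It sits about 1.3 mm (+x) and 3 mm (+y) off the TCP, so I correct for that and insert.

```bash
python3 -m crank '[{"xyz":[0.003,-0.02,0],"spin":-0.03},{"xyz":[0,-0.025,0],"spin":0},{"xyz":[0,0,0.015],"spin":0},{"xyz":[0,0,0.015],"spin":0},{"xyz":[0,0,0.01],"spin":0},{"xyz":[0,0,0.005],"spin":0},{"xyz":[0,0,0.005],"spin":0},{"xyz":[0,0,0.005],"spin":0},{"xyz":[0,0,0.005],"spin":0},{"xyz":[0,0,0],"spin":0}]'
```

```text
t: 8.3
ee_pos: [0.5268, 0.1604, 0.1252]
ee_rot: [[0.14, 0.99, -0.001], [0.99, -0.14, -0.0], [-0.0, -0.001, -1.0]]
ft_force: [0.5, -0.6, -1.3]
finger_gap: 0.0118
```

```bash
python3 -m crank '[{"xyz":[-0.0002,0,0],"spin":-0.1},{"xyz":[-0.0002,0,0],"spin":-0.1},{"xyz":[-0.0002,0,0],"spin":-0.1},{"xyz":[-0.0002,0,0],"spin":-0.1},{"xyz":[-0.0002,0,0],"spin":-0.1},{"xyz":[-0.0002,0,0],"spin":-0.1},{"xyz":[0,0,0],"spin":0},{"xyz":[0,0,0],"spin":0},{"xyz":[0,0,0],"spin":0},{"xyz":[0,0,0],"spin":0}]'; python3 -c "
from rig import manip;s=manip.observe();print(s['torque'],s['ft_force'],s['joint_positions'])"
```

```text
t: 9.3
ee_pos: [0.5271, 0.1595, 0.1258]
ee_rot: [[-0.442, 0.897, 0.0], [0.897, 0.442, 0.001], [0.0, 0.0, -1.0]]
ft_force: [-1.6, 4.8, -2.1]
finger_gap: 0.0119
[ 0.93016647  0.07890689 -0.08066027] [-1.56393987  4.75983315 -2.05436117] [ 4.50295273e+00  2.80306568e+01  8.42448988e+01  3.42537365e-02
  6.77184860e+01 -1.11753967e+02]
```

```bash
python3 -m crank '[{"xyz":[0.001,0,0],"spin":-0.1},{"xyz":[0,0,0],"spin":-0.1},{"xyz":[0,0,0],"spin":-0.1},{"xyz":[0,0,0],"spin":-0.1},{"xyz":[0,0,0],"spin":-0.1},{"xyz":[0,0,0],"spin":-0.1},{"xyz":[0,0,0],"spin":-0.06},{"xyz":[0,0,0],"spin":0},{"xyz":[0,0,0],"spin":0},{"xyz":[0,0,0],"spin":0}]'; python3 -c "
from rig import manip;s=manip.observe();print(s['torque'],s['ft_force'],s['joint_positions'])"
```

```text
t: 10.3
ee_pos: [0.5276, 0.1593, 0.126]
ee_rot: [[-0.899, 0.439, 0.002], [0.439, 0.899, -0.002], [-0.003, -0.001, -1.0]]
ft_force: [5.0, -4.3, -1.9]
finger_gap: 0.0118
[-0.73533167 -0.86774751 -0.10096347] [ 5.0010391  -4.26837218 -1.94204558] [ 4.53643210e+00  2.80257558e+01  8.42256031e+01 -1.11635967e-01
  6.76340536e+01 -1.49398283e+02]
```

```bash
python3 -m crank '[{"xyz":[-0.0007,0,0],"spin":-0.05},{"xyz":[0,0,0],"spin":-0.04},{"xyz":[0,0,0],"spin":0},{"xyz":[0,0,0],"spin":0},{"xyz":[0,0,0],"spin":0},{"xyz":[0,0,0],"spin":0},{"xyz":[0,0,0],"spin":0},{"xyz":[0,0,0],"spin":0},{"xyz":[0,0,0],"spin":0},{"xyz":[0,0,0],"spin":0}]'; python3 -c "
from rig import manip;s=manip.observe();print(s['torque'],s['ft_force'],s['joint_positions'])"
```

```text
t: 11.3
ee_pos: [0.5279, 0.1592, 0.1259]
ee_rot: [[-0.934, 0.356, 0.001], [0.356, 0.934, -0.001], [-0.002, -0.001, -1.0]]
ft_force: [2.9, -4.0, -2.5]
finger_gap: 0.012
[-0.71614735 -0.73092612 -0.09285083] [ 2.94688459 -4.02296952 -2.53662423] [ 4.51342138e+00  2.80640828e+01  8.41589120e+01 -8.32890572e-02
  6.77022157e+01 -1.54570216e+02]
```

```bash
python3 -m crank '[{"xyz":[-0.0005,0,0],"spin":-0.04},{"xyz":[0,0,0],"spin":-0.04},{"xyz":[0,0,0],"spin":-0.02},{"xyz":[0,0,0],"spin":0},{"xyz":[0,0,0],"spin":0},{"xyz":[0,0,0],"spin":0},{"xyz":[0,0,0],"spin":0},{"xyz":[0,0,0],"spin":0},{"xyz":[0,0,0],"spin":0},{"xyz":[0,0,0],"spin":0}]'; python3 -c "
from rig import manip;s=manip.observe();print(s['torque'],s['ft_force'],s['joint_positions'])"
```

```text
t: 12.3
ee_pos: [0.5282, 0.1591, 0.1259]
ee_rot: [[-0.965, 0.262, 0.001], [0.262, 0.965, -0.001], [-0.001, -0.001, -1.0]]
ft_force: [2.2, -5.3, -1.9]
finger_gap: 0.0118
[-0.75060741 -0.55911735 -0.35921528] [ 2.2010539  -5.32674326 -1.9458256 ] [ 4.49104642e+00  2.80960732e+01  8.41067754e+01 -6.59731389e-02
  6.77527480e+01 -1.60300785e+02]
```

The moment rose to 0.36 N m, so the screw is at its stop. I'll back off within the slot play, lift, and look.

```bash
python3 -m crank '[{"xyz":[0,0,0],"spin":0.05},{"xyz":[0,0,0],"spin":0.05},{"xyz":[0,0,-0.005],"spin":0},{"xyz":[0,0,-0.01],"spin":0},{"xyz":[0,0,-0.015],"spin":0},{"xyz":[0,0,-0.02],"spin":0},{"xyz":[0,0.02,-0.01],"spin":0},{"xyz":[0,0.02,0],"spin":0},{"xyz":[0,0,0],"spin":0},{"xyz":[0,0,0],"spin":0}]'
python3 - <<'E'
from h import *
p=manip.camera_params('wrist');i=manip.get_image('wrist');s=manip.observe()
print(s['t'],s['ee_pos'],np.round(s['ee_rot'],3).tolist(),s['finger_gap'],s['ft_force'])
np.save('pics/v4.npy',p,allow_pickle=True)
cv2.imwrite('pics/w4.png',i[:,:,::-1])
cv2.imwrite('pics/m.png',cv2.resize(i[60:300,96:416,::-1],(800,600),interpolation=cv2.INTER_CUBIC))
E
```

```text
t: 13.3
ee_pos: [0.5413, 0.1972, 0.1859]
ee_rot: [[-0.936, 0.353, -0.001], [0.353, 0.936, 0.0], [0.001, -0.0, -1.0]]
ft_force: [-0.2, 0.1, -1.2]
finger_gap: 0.0118
13.35 [0.54135488 0.19683683 0.1857994 ] [[-0.935, 0.353, -0.001], [0.353, 0.935, -0.0], [0.001, -0.0, -1.0]] 0.011904005765235972 [ 0.53895242 -0.33916154 -1.75335891]
```

View pics/m.png

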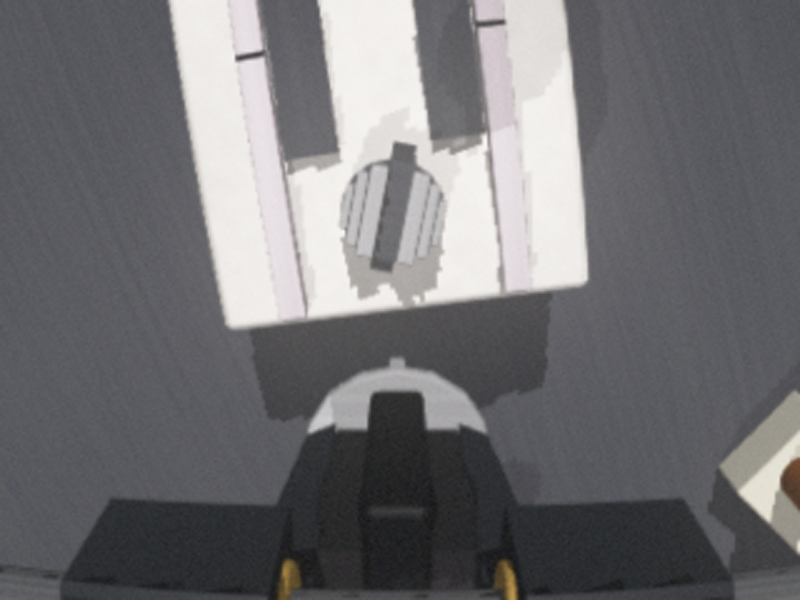

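The picture shows the slot running from (404,150) to (382,268) and the key still held, upright at x≈397.

```bash
python3 - <<'E'
from h import *
p=np.load('pics/v4.npy',allow_pickle=True).item()
g=lambda u,v,z:at(p,u*.4+96,v*.4+60,z)
a,b=g(401,175,.09),g(386,258,.09);d=a-b;print('slot yaw',np.degrees(np.arctan2(d[1],d[0])),np.linalg.norm(d))
e=g(230,327,.07),g(588,284,.07);d=e[0]-e[1];print('box yaw',np.degrees(np.arctan2(d[1],d[0])),np.linalg.norm(d), e)
s=manip.observe();T=s['ee_pos'];R=s['ee_rot']
H=np.array([.5116,-.3125,0]);print('to holder tool',R.T@(H-T))
print(((proj(p,T+R@np.array([0,-.012,.041]))-[96,60])/.4))
E
```

```text
slot yaw -120.86061413628896 0.028459007434442348
box yaw -13.608874757269694 0.136024566394202 (array([0.60317065, 0.18281426, 0.07      ]), array([0.47096503, 0.21481984, 0.07      ]))
to holder tool [-0.15236396 -0.48690348  0.18585209]
[395.65046229 345.26885531]
```

Slot at 59.1° against box −13.6°/−12.7° gives about 72° turned, which is the 1.25 rad stop. Now back to the holder.

```bash
python3 -m crank '[{"xyz":[-0.015,-0.046,0],"spin":0},{"xyz":[-0.015,-0.046,0],"spin":0},{"xyz":[-0.015,-0.046,0],"spin":0},{"xyz":[-0.015,-0.046,0],"spin":0},{"xyz":[-0.015,-0.046,0],"spin":0},{"xyz":[-0.015,-0.046,0],"spin":0},{"xyz":[-0.015,-0.046,0],"spin":0},{"xyz":[-0.015,-0.046,0],"spin":0},{"xyz":[-0.015,-0.046,0],"spin":0},{"xyz":[-0.015,-0.046,0],"spin":0}]' && python3 -m crank '[{"xyz":[0,-0.027,0],"spin":0.1436},{"xyz":[0,0,0],"spin":0.1436},{"xyz":[0,0,0],"spin":0.1436},{"xyz":[0,0,0],"spin":0.1436},{"xyz":[0,0,0],"spin":0.1436},{"xyz":[0,0,0],"spin":0.1436},{"xyz":[0,0,0],"spin":0.1436},{"xyz":[0,0,0],"spin":0.1436},{"xyz":[0,0,0],"spin":0.1436},{"xyz":[0,0,0],"spin":0.1436}]'
python3 -m crank '[{"xyz":[0,0,0.02],"spin":0},{"xyz":[0,0,0.02],"spin":0},{"xyz":[0,0,0.01],"spin":0},{"xyz":[0,0,0],"spin":0},{"xyz":[0,0,0],"spin":0},{"xyz":[0,0,0],"spin":0},{"xyz":[0,0,0],"spin":0},{"xyz":[0,0,0],"spin":0},{"xyz":[0,0,0],"spin":0},{"xyz":[0,0,0],"spin":0}]'
python3 - <<'E'
from h import *
p=manip.camera_params('wrist');i=manip.get_image('wrist');s=manip.observe()
T=s['ee_pos'];R=s['ee_rot']
print(s['t'],T,np.round(R,3).tolist(),s['finger_gap'])
print('yaw',np.degrees(np.arctan2(R[1,0],R[0,0])),'delta tool',R.T@(np.array([.5093,-.3136,0])-T))
np.save('pics/v5.npy',p,allow_pickle=True)
cv2.imwrite('pics/w5.png',i[:,:,::-1])
f=lambda X:(proj(p,np.array(X))-[96,60])/.4
print('tip-12',f(T+R@np.array([0,-.012,.041])),'hole',f([.5122,-.3138,.045]),'rim near',f(np.array([.5122,-.3138,.045])+R@np.array([0,-.016,0])))
cv2.imwrite('pics/n.png',cv2.resize(i[60:300,96:416,::-1],(800,600),interpolation=cv2.INTER_CUBIC))
E
```

```text
t: 14.35
ee_pos: [0.5152, -0.129, 0.1894]
ee_rot: [[-0.827, 0.561, -0.035], [0.559, 0.813, -0.165], [-0.064, -0.156, -0.986]]
ft_force: [-0.2, 0.0, -1.2]
finger_gap: 0.0118
t: 15.35
ee_pos: [0.5003, -0.1498, 0.1936]
ee_rot: [[0.449, 0.893, -0.035], [0.879, -0.448, -0.164], [-0.162, 0.043, -0.986]]
ft_force: [0.2, 0.4, -2.0]
finger_gap: 0.0117
t: 16.35
ee_pos: [0.4994, -0.1577, 0.1444]
ee_rot: [[0.443, 0.896, -0.034], [0.882, -0.442, -0.165], [-0.162, 0.043, -0.986]]
ft_force: [-0.0, 0.4, -2.3]
finger_gap: 0.0117
16.4 [ 0.49944816 -0.15771896  0.1443536 ] [[0.443, 0.896, -0.034], [0.882, -0.442, -0.165], [-0.162, 0.043, -0.986]] 0.01178606442478064
yaw 63.31000302157334 delta tool [-0.10962099  0.07153823  0.16762888]
tip-12 [393.51166007 350.44998945] hole [130.2598849  470.17645941] rim near [124.67926236 437.91350464]
```

View pics/n.png

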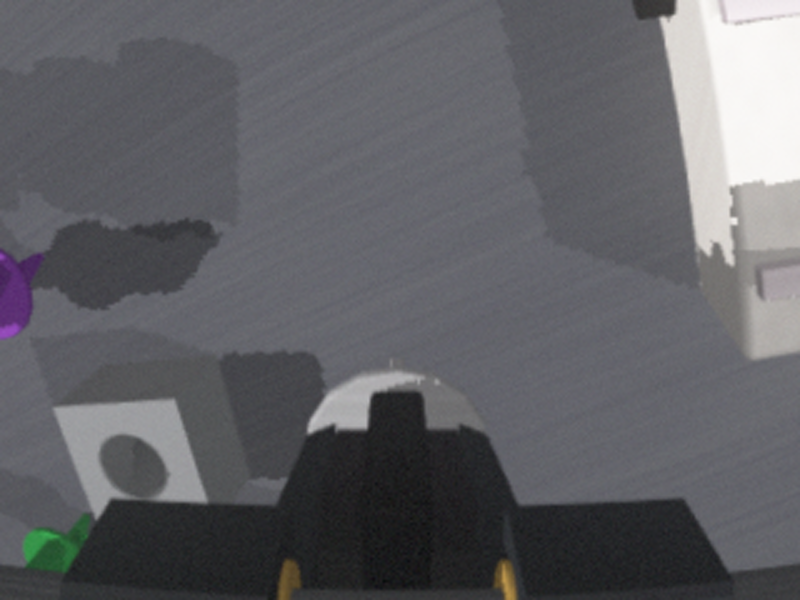

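The holder hole shows at about (133,465). But the tool has tilted by about 9.6°: joint 6 met its limit during the travel. I'll check the joints before mending that.

```bash
python3 -c "
from rig import manip
import numpy as np
s=manip.observe();print(np.round(s['joint_positions'],2),s['t']);print([a for a in dir(manip) if a[0]!='_'])"
```

```text
[-25.96  24.42  87.85 -10.29  65.65 -85.39] 16.4
['IKError', 'camera_params', 'get_image', 'grip_point_offset', 'job_done', 'observe']
```

Joint 4 is at −10.3°, which is that tilt. The opposite limit of joint 6 should undo it, so I'll spin the other way and push gently on the +165° side.

```bash
R='x'; python3 -m crank '[{"xyz":[0,0,0],"spin":0.149},{"xyz":[0,0,0],"spin":0.149},{"xyz":[0,0,0],"spin":0.149},{"xyz":[0,0,0],"spin":0.149},{"xyz":[0,0,0],"spin":0.149},{"xyz":[0,0,0],"spin":0.149},{"xyz":[0,0,0],"spin":0.149},{"xyz":[0,0,0],"spin":0.149},{"xyz":[0,0,0],"spin":0.149},{"xyz":[0,0,0],"spin":0.149}]' >/dev/null; python3 -m crank '[{"xyz":[0,0,0],"spin":0.149},{"xyz":[0,0,0],"spin":0.149},{"xyz":[0,0,0],"spin":0.149},{"xyz":[0,0,0],"spin":0.149},{"xyz":[0,0,0],"spin":0.149},{"xyz":[0,0,0],"spin":0.149},{"xyz":[0,0,0],"spin":0.149},{"xyz":[0,0,0],"spin":0.149},{"xyz":[0,0,0],"spin":0.149},{"xyz":[0,0,0],"spin":0.149}]'; python3 -m crank '[{"xyz":[0,0,0],"spin":0.149},{"xyz":[0,0,0],"spin":0.149},{"xyz":[0,0,0],"spin":0.149},{"xyz":[0,0,0],"spin":0.149},{"xyz":[0,0,0],"spin":0.149},{"xyz":[0,0,0],"spin":0.149},{"xyz":[0,0,0],"spin":0.149},{"xyz":[0,0,0],"spin":0.149},{"xyz":[0,0,0],"spin":0.149},{"xyz":[0,0,0],"spin":0.149}]'; python3 -c "
from rig import manip
import numpy as np
s=manip.observe();print(np.round(s['joint_positions'],2),s['t'])"
```

```text
t: 18.4
ee_pos: [0.4994, -0.1577, 0.1443]
ee_rot: [[-0.299, -0.954, -0.034], [-0.939, 0.301, -0.164], [0.167, -0.017, -0.986]]
ft_force: [-0.6, -0.2, -1.1]
finger_gap: 0.0118
t: 19.4
ee_pos: [0.4916, -0.1748, 0.1481]
ee_rot: [[-0.982, 0.186, -0.023], [0.188, 0.972, -0.139], [-0.004, -0.141, -0.99]]
ft_force: [-0.6, -0.6, -1.0]
finger_gap: 0.0117
[-28.87  23.69  88.17  -8.39  65.62 165.28] 19.4
```

```bash
python3 -m crank '[{"xyz":[0,0,0],"spin":0.05},{"xyz":[0,0,0],"spin":0.05},{"xyz":[0,0,0],"spin":0.05},{"xyz":[0,0,0],"spin":0.05},{"xyz":[0,0,0],"spin":0.05},{"xyz":[0,0,0],"spin":0.05},{"xyz":[0,0,0],"spin":0.05},{"xyz":[0,0,0],"spin":0.05},{"xyz":[0,0,0],"spin":0},{"xyz":[0,0,0],"spin":0}]'; python3 -c "
from rig import manip
import numpy as np
s=manip.observe();print(np.round(s['joint_positions'],3),s['t'])"
```

```text
t: 20.4
ee_pos: [0.4442, -0.2464, 0.1572]
ee_rot: [[-0.89, 0.454, 0.04], [0.452, 0.89, -0.051], [-0.058, -0.027, -0.998]]
ft_force: [-0.7, -0.3, -1.0]
finger_gap: 0.0114
[-42.069  20.83   90.85   -0.714  64.678 165.208] 20.4
```

Tilt is now down to 3.7° (radial only), which is acceptable. I'll turn away from the limit and head to the holder.

```bash
python3 -m crank '[{"xyz":[0,0,0],"spin":-0.149},{"xyz":[0,0,0],"spin":-0.149},{"xyz":[0,0,0],"spin":-0.149},{"xyz":[0,0,0],"spin":-0.149},{"xyz":[0,0,0],"spin":-0.149},{"xyz":[0,0,0],"spin":-0.149},{"xyz":[0,0,0],"spin":-0.149},{"xyz":[0,0,0],"spin":-0.149},{"xyz":[0,0,0],"spin":-0.149},{"xyz":[0,0,0],"spin":-0.149}]'; cat > go.py <<'E'
from h import *
import sys
s=manip.observe();T=s['ee_pos'];R=s['ee_rot'];print(s['t'],np.round(T,4),np.round(s['joint_positions'],1),'z axis',np.round(R[:,2],3),'yaw',np.degrees(np.arctan2(R[1,0],R[0,0])))
tip=T+R@np.array([0.0,.0028,.041]);tgt=np.array([float(a) for a in sys.argv[1:4]])
print('tip',np.round(tip,4),'tool delta',np.round(R.T@(tgt-tip),4))
E
python3 go.py .5118 -.3142 .065
```

```text
t: 21.4
ee_pos: [0.4447, -0.2457, 0.1572]
ee_rot: [[-0.518, -0.854, 0.04], [-0.855, 0.516, -0.051], [0.023, -0.06, -0.998]]
ft_force: [-0.2, 0.6, -2.3]
finger_gap: 0.0118
21.4 [ 0.4447 -0.2457  0.1572] [-42.   20.8  90.8  -0.7  64.7  79.5] z axis [ 0.04  -0.051 -0.998] yaw -121.20546968560873
tip [ 0.4439 -0.2464  0.1161] tool delta [ 0.0216 -0.09    0.0571]
```

```bash
python3 -m crank '[{"xyz":[0.004,-0.018,0.006],"spin":0},{"xyz":[0.004,-0.018,0.006],"spin":0},{"xyz":[0.004,-0.018,0.006],"spin":0},{"xyz":[0.004,-0.018,0.006],"spin":0},{"xyz":[0.0055,-0.018,0.006],"spin":0},{"xyz":[0,0,0.01],"spin":0},{"xyz":[0,0,0.01],"spin":0},{"xyz":[0,0,0],"spin":0},{"xyz":[0,0,0],"spin":0},{"xyz":[0,0,0],"spin":0}]'; python3 go.py .512 -.314 .030
```

```text
t: 22.4
ee_pos: [0.5116, -0.3139, 0.1138]
ee_rot: [[-0.524, -0.851, 0.04], [-0.851, 0.522, -0.051], [0.023, -0.061, -0.998]]
ft_force: [0.5, 0.5, -1.0]
finger_gap: 0.0117
22.4 [ 0.5116 -0.3139  0.1138] [-42.6  31.8  79.4  -0.7  65.1  79.3] z axis [ 0.04  -0.051 -0.998] yaw -121.61654532265722
tip [ 0.5108 -0.3145  0.0727] tool delta [-0.002   0.0019  0.0426]
```

```bash
python3 -m crank '[{"xyz":[-0.001,0.001,0.005],"spin":0},{"xyz":[-0.001,0.001,0.005],"spin":0},{"xyz":[0,0,0.005],"spin":0},{"xyz":[0,0,0.005],"spin":0},{"xyz":[0,0,0.005],"spin":0},{"xyz":[0,0,0.005],"spin":0},{"xyz":[0,0,0.005],"spin":0},{"xyz":[0,0,0.005],"spin":0},{"xyz":[0,0,0.003],"spin":0},{"xyz":[0,0,0],"spin":0}]'; python3 go.py .512 -.314 .018
```

```text
t: 23.4
ee_pos: [0.5126, -0.3135, 0.0697]
ee_rot: [[-0.524, -0.851, 0.039], [-0.851, 0.522, -0.05], [0.023, -0.06, -0.998]]
ft_force: [-0.1, -0.1, -2.1]
finger_gap: 0.0115
23.4 [ 0.5126 -0.3135  0.0697] [-42.5  35.   82.   -0.7  59.4  79.5] z axis [ 0.039 -0.05  -0.998] yaw -121.63007348245134
tip [ 0.5118 -0.3141  0.0286] tool delta [-0.0004  0.0005  0.0106]
```

```bash
python3 -m crank '[{"xyz":[0,0,0.003],"spin":0},{"xyz":[0,0,0.003],"spin":0},{"xyz":[0,0,0.003],"spin":0},{"xyz":[0,0,0.002],"spin":0},{"xyz":[0,0,0.001],"spin":0},{"xyz":[0,0,0],"spin":0},{"xyz":[0,0,0],"spin":0},{"xyz":[0,0,0],"spin":0},{"xyz":[0,0,0],"spin":0},{"xyz":[0,0,0],"spin":0}]'
```

```text
t: 24.4
ee_pos: [0.5132, -0.3142, 0.0583]
ee_rot: [[-0.524, -0.851, 0.04], [-0.851, 0.522, -0.051], [0.023, -0.061, -0.998]]
ft_force: [0.4, 0.1, -1.7]
finger_gap: 0.0119
```

```bash
python3 -m crank '[{"xyz":[0,0,0],"spin":0},{"xyz":[0,0,0],"spin":0},{"xyz":[0,0,0],"spin":0},{"xyz":[0,0,0],"spin":0},{"xyz":[0,0,0],"spin":0},{"xyz":[0,0,-0.005],"spin":0},{"xyz":[0,0,-0.015],"spin":0},{"xyz":[0,0,-0.03],"spin":0},{"xyz":[0,0,-0.03],"spin":0},{"xyz":[0,0,-0.03],"spin":0}]' 139
python3 - <<'E'
from h import *
i=manip.get_image('side');w=manip.get_image('wrist')
cv2.imwrite('pics/side6.png',i[:,:,::-1]);cv2.imwrite('pics/w6.png',w[:,:,::-1])
a=cv2.resize(i[240:330,270:380,::-1],(400,327),interpolation=cv2.INTER_CUBIC)
b=cv2.resize(w[60:300,150:366,::-1],(400,444),interpolation=cv2.INTER_CUBIC)
o=np.zeros((444,800,3),np.uint8);o[:327,:400]=a;o[:,400:]=b;cv2.imwrite('pics/o.png',o)
E
python3 go.py .512 -.314 .018
```

```text
t: 25.4
ee_pos: [0.5086, -0.3084, 0.1695]
ee_rot: [[-0.524, -0.851, 0.04], [-0.851, 0.522, -0.051], [0.023, -0.061, -0.998]]
ft_force: [-0.3, 1.1, -0.3]
finger_gap: 0.04
25.5 [ 0.5099 -0.3094  0.1725] [-42.3  27.8  75.8  -0.7  72.2  79.4] z axis [ 0.046 -0.056 -0.997] yaw -121.62523929861156
tip [ 0.5094 -0.3102  0.1314] tool delta [-0.0009  0.0036  0.1135]
```

View pics/o.png

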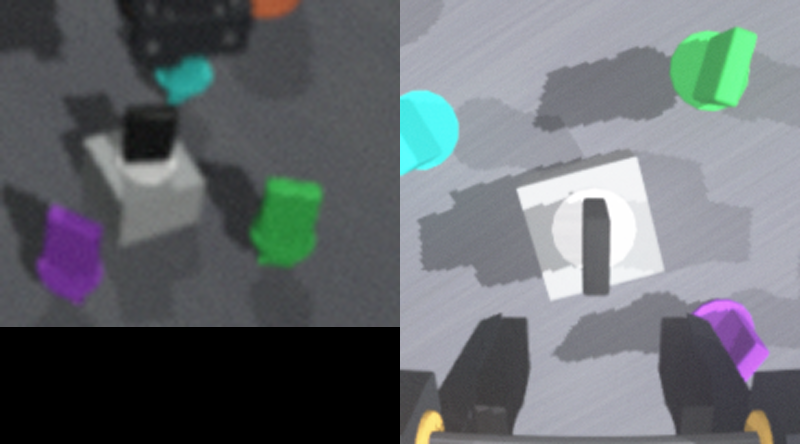

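Left: the key stands upright with its collar on the holder's top. Right: its handle is at (597,245) in the holder, look-alikes untouched. Next the tab; first I work out its position from the earlier pictures.

```bash
python3 - <<'E'
from h import *
p=manip.camera_params('side');q=manip.camera_params('scene')
V=np.array([[1,-0.0021,-0.0018,-0.5494],[-0.0014,-0.9471,0.3208,-0.0424],[-0.0024,-0.3208,-0.9471,0.3926],[0,0,0,1]])
w=dict(fov_y=65.70647,cx=254.426,cy=188.139,view=V)
for u,v in((282,250),(342,262)):print(at(w,u*.64,v*.64,.109))
c=np.array([.509,.0745]);a=np.radians(-13);X=np.array([np.cos(a),np.sin(a)]);Y=np.array([-X[1],X[0]])
# pointer y in box frame
for P in((.458,.0553),(.5413,.0357)):print('box y',(np.array(P)-c)@Y,'x',(np.array(P)-c)@X)
for u,v in((303,180),(365,188)):P=at(w,u*.64,v*.64,.075);print('base?',P,(P[:2]-c)@Y,(P[:2]-c)@X)
for u,v in((282,250),(342,262)):P=at(w,u*.64,v*.64,.109);print('top?',P,(P[:2]-c)@Y,(P[:2]-c)@X)
i=cv2.imread('pics/wrist0.png')[90:190,150:270];s=manip.observe();R=s['ee_rot'];print(R.T@(np.array([.497,.030,.17])-s['ee_pos']))
E
```

```text
[0.4778776 0.020277  0.109    ]
[0.51543024 0.01216893 0.109     ]
box y -0.030180409015413624 x -0.04537381306064478
box y -0.030539639458360284 x 0.04020025400110505
base? [0.4862589  0.06061573 0.075     ] -0.018644050521975635 -0.01903496372864911
base? [0.52802468 0.05421729 0.075     ] -0.015483240504525016 0.023099693449576655
top? [0.4778776 0.020277  0.109    ] -0.05983428611970843 -0.01812721733876379
top? [0.51543024 0.01216893 0.109     ] -0.059287036591143365 0.0202868759764273
[-0.28219458  0.18820645 -0.01722081]
```

```bash
python3 -m crank '[{"xyz":[-0.0275,0.0184,0],"spin":0},{"xyz":[-0.0275,0.0184,0],"spin":0},{"xyz":[-0.0275,0.0184,0],"spin":0},{"xyz":[-0.0275,0.0184,0],"spin":0},{"xyz":[-0.0275,0.0184,0],"spin":0},{"xyz":[-0.0275,0.0184,0],"spin":0},{"xyz":[-0.0275,0.0184,0],"spin":0},{"xyz":[-0.0275,0.0184,0],"spin":0},{"xyz":[-0.0275,0.0184,0],"spin":0},{"xyz":[-0.0275,0.0184,0],"spin":0}]' 185 && python3 -m crank '[{"xyz":[0,0,0],"spin":-0.1},{"xyz":[0,0,0],"spin":-0.1},{"xyz":[0,0,0],"spin":-0.1},{"xyz":[0,0,0],"spin":-0.025},{"xyz":[0,0,0],"spin":0},{"xyz":[0,0,0],"spin":0},{"xyz":[0,0,0],"spin":0},{"xyz":[0,0,0],"spin":0},{"xyz":[0,0,0],"spin":0},{"xyz":[0,0,0],"spin":0}]'
python3 - <<'E'
from h import *
p=manip.camera_params('wrist');w=manip.get_image('wrist');s=manip.observe();np.save('pics/v7.npy',p,allow_pickle=True)
T=s['ee_pos'];R=s['ee_rot'];print(s['t'],T,R[:,2],s['joint_positions'])
f=lambda X:(proj(p,np.array(X))-[96,90])/.4
print('tcp',f(T),'tabtop est',f([.4966,.021,.109]))
cv2.imwrite('pics/w7.png',w[:,:,::-1])
cv2.imwrite('pics/q.png',cv2.resize(w[90:330,96:416,::-1],(800,600),interpolation=cv2.INTER_CUBIC))
E
```

```text
t: 26.5
ee_pos: [0.4959, 0.023, 0.1501]
ee_rot: [[-0.524, -0.851, 0.039], [-0.851, 0.522, -0.051], [0.023, -0.06, -0.998]]
ft_force: [0.4, -0.8, -0.1]
finger_gap: 0.0239
t: 27.5
ee_pos: [0.4965, 0.0216, 0.1506]
ee_rot: [[-0.225, -0.973, 0.04], [-0.973, 0.223, -0.051], [0.041, -0.05, -0.998]]
ft_force: [-0.3, -0.6, -0.6]
finger_gap: 0.0241
27.55 [0.49643301 0.02163799 0.15062045] [ 0.03969828 -0.05104097 -0.99790724] [-9.89586148 20.80667557 92.21786692 -2.76551342 64.25465405 94.22363888]
tcp [400.76691534 389.41587397] tabtop est [395.81212114 320.32979537]
```

View pics/q.png

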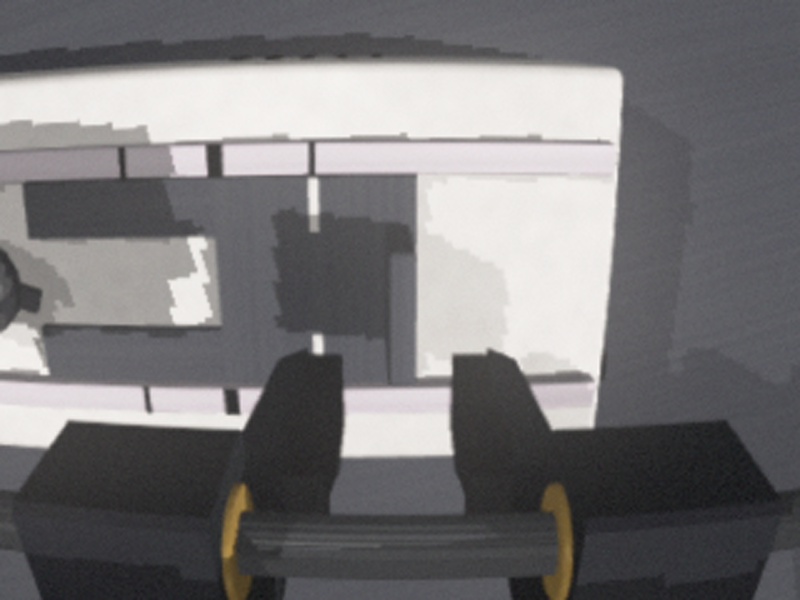

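The picture shows the tab's top face at x 390–415, y 255–380 (centre ≈ (402,318)), between the fingers' lines at 343 and 453. The shutter pointers sit on the closed marks at x≈313.

```bash
python3 - <<'E'
from h import *
p=np.load('pics/v7.npy',allow_pickle=True).item()
g=lambda u,v,z:at(p,u*.4+96,v*.4+90,z)
s=manip.observe();T=s['ee_pos'];R=s['ee_rot']
c=g(402,318,.109);print(c,np.linalg.norm(g(402,255,.109)-g(402,380,.109)),np.linalg.norm(g(390,318,.109)-g(415,318,.109)))
tgt=np.array([c[0],c[1],.102])  # grasp point
gp=T-R[:,2]*.0187
print('tool delta',R.T@(tgt-gp))
print('marks y', [np.round(g(u,v,.078),4).tolist() for u,v in((122,160),(213,160),(312,160),(148,400),(232,400))])
E
```

```text
[0.49685887 0.01917777 0.109     ] 0.03737746700215484 0.006935308477896548
tool delta [0.00031402 0.00147426 0.06736118]
marks y [[0.5562, 0.0936, 0.078], [0.5486, 0.065, 0.078], [0.541, 0.0354, 0.078], [0.4752, 0.1126, 0.078], [0.469, 0.0832, 0.078]]
```

```bash
python3 -m crank '[{"xyz":[0,0.001,0.01],"spin":0},{"xyz":[0,0,0.01],"spin":0},{"xyz":[0,0,0.01],"spin":0},{"xyz":[0,0,0.01],"spin":0},{"xyz":[0,0,0.01],"spin":0},{"xyz":[0,0,0.01],"spin":0},{"xyz":[0,0,0.007],"spin":0},{"xyz":[0,0,0],"spin":0},{"xyz":[0,0,0],"spin":0},{"xyz":[0,0,0],"spin":0}]' && python3 -m crank '[{"xyz":[0,0,0],"spin":0},{"xyz":[0,0,0],"spin":0},{"xyz":[0,0,0],"spin":0},{"xyz":[0,0,0],"spin":0},{"xyz":[0,0,0],"spin":0},{"xyz":[0,0,0],"spin":0},{"xyz":[0,0,0],"spin":0},{"xyz":[0,0,0],"spin":0},{"xyz":[0,0,0],"spin":0},{"xyz":[0,0,0],"spin":0}]' 255
```

```text
t: 28.55
ee_pos: [0.4984, 0.0184, 0.0841]
ee_rot: [[-0.225, -0.973, 0.041], [-0.973, 0.223, -0.051], [0.041, -0.051, -0.998]]
ft_force: [0.3, 0.2, 0.2]
finger_gap: 0.0241
t: 29.55
ee_pos: [0.4982, 0.0182, 0.084]
ee_rot: [[-0.225, -0.973, 0.04], [-0.973, 0.223, -0.052], [0.041, -0.051, -0.998]]
ft_force: [-2.4, -4.2, 5.5]
finger_gap: 0.0082
```

```bash
python3 -m crank '[{"xyz":[-0.004,0,0],"spin":0},{"xyz":[-0.004,0,0],"spin":0},{"xyz":[-0.004,0,-0.001],"spin":0},{"xyz":[-0.004,0,0],"spin":0},{"xyz":[-0.004,0,0],"spin":0},{"xyz":[-0.004,0,0],"spin":0},{"xyz":[-0.004,0,0],"spin":0},{"xyz":[-0.002,0,0],"spin":0},{"xyz":[0,0,0],"spin":0},{"xyz":[0,0,0],"spin":0}]'
python3 - <<'E'
from h import *
p=manip.camera_params('wrist');w=manip.get_image('wrist')
cv2.imwrite('pics/w8.png',w[:,:,::-1])
G=w.mean(2)
# sample intensity along the upper rail (x=+.041) and plate pointer (x=+.030) in box y
a=np.radians(-12.9);X=np.array([np.cos(a),np.sin(a)]);Y=np.array([-X[1],X[0]]);c=np.array([.509,.0745])
for off,z in((.036,.075),(.033,.075),(.030,.075),(.041,.078)):
    out=[]
    for y in np.arange(-.06,.06,.002):
        q=c+X*off+Y*y;u=proj(p,np.array([*q,z]));out.append(int(cv2.getRectSubPix(w.mean(2).astype(np.float32),(1,1),tuple(map(float,u)))[0,0]))
    print(off,out)
E
```

```text
t: 30.55
ee_pos: [0.5049, 0.047, 0.084]
ee_rot: [[-0.225, -0.974, 0.04], [-0.973, 0.223, -0.052], [0.042, -0.051, -0.998]]
ft_force: [-2.6, -8.8, 7.1]
finger_gap: 0.0082
0.036 [221, 219, 220, 219, 218, 219, 219, 218, 218, 219, 218, 217, 217, 217, 150, 97, 140, 140, 139, 142, 141, 139, 137, 136, 136, 132, 132, 130, 129, 64, 59, 68, 128, 128, 126, 126, 125, 124, 123, 125, 125, 126, 125, 124, 122, 61, 102, 117, 115, 125, 125, 125, 124, 125, 125, 120, 116, 119, 114, 113]
0.033 [235, 236, 235, 235, 235, 235, 235, 236, 236, 235, 224, 223, 218, 218, 114, 106, 92, 84, 81, 79, 80, 78, 79, 79, 79, 76, 76, 77, 77, 112, 150, 77, 74, 76, 74, 75, 76, 74, 74, 74, 72, 73, 74, 72, 71, 71, 71, 71, 70, 71, 69, 69, 65, 68, 67, 69, 67, 70, 67, 70]
0.03 [233, 233, 231, 232, 232, 230, 230, 230, 230, 230, 234, 232, 229, 210, 116, 103, 101, 78, 78, 76, 76, 75, 78, 75, 74, 76, 74, 75, 71, 113, 151, 75, 71, 74, 72, 74, 73, 73, 71, 73, 71, 74, 70, 71, 70, 71, 70, 70, 69, 71, 70, 69, 68, 66, 68, 67, 68, 69, 67, 67]
0.041 [224, 225, 223, 225, 223, 223, 223, 223, 223, 223, 222, 223, 221, 222, 186, 88, 147, 145, 146, 145, 145, 144, 143, 144, 143, 145, 144, 142, 141, 65, 63, 105, 143, 142, 142, 144, 142, 143, 143, 143, 142, 142, 141, 143, 139, 65, 143, 143, 143, 142, 143, 141, 143, 143, 143, 141, 142, 141, 143, 144]
```

Sampled along the rail, the pointer (y ≈ −0.5 mm in the box frame) lies on the thick half mark (≈ −0.4 mm). The open mark is about 31 mm further on. I'll check that it stays still, then hand in.

```bash
python3 -m crank '[{"xyz":[0,0,0],"spin":0},{"xyz":[0,0,0],"spin":0},{"xyz":[0,0,0],"spin":0},{"xyz":[0,0,0],"spin":0},{"xyz":[0,0,0],"spin":0},{"xyz":[0,0,0],"spin":0},{"xyz":[0,0,0],"spin":0},{"xyz":[0,0,0],"spin":0},{"xyz":[0,0,0],"spin":0},{"xyz":[0,0,0],"spin":0}]'; python3 -c "
from rig import manip
manip.job_done()"
```

```text
t: 31.6
ee_pos: [0.5049, 0.0469, 0.084]
ee_rot: [[-0.225, -0.973, 0.04], [-0.973, 0.223, -0.052], [0.042, -0.051, -0.998]]
ft_force: [-4.0, -7.6, 7.5]
finger_gap: 0.0082
the job is handed in; nothing more can be done
```

The job is done and handed in at 31.6 s. The screw is at its anticlockwise stop, the key is back in its holder, and the gripper is holding the shutter at half travel.

**Last checks**
- **Screw:** the moment rose to 0.36 N m at the stop, and the slot then measured about 72° from locked, which matches 1.25 rad.
- **Key:** a close-up after release showed it upright with its collar on the holder.
- **Shutter:** its pointer lies on the thick half mark to within about 0.5 mm. It held still for a further second against about 8–9 N of spring.
- **Other objects:** I never went near the jar, bottle or vial rack, but took no final picture of them. The three look-alikes were seen standing after the key was put back.

**What went wrong**
- **Joint 6 at its limit:** on the way back with the key, joint 6 reached its limit and tilted the tool by about 9.6°. I undid most of that by pushing against its opposite limit.
- **Possible range fault:** during that correction joint 6 read 165.28° once, against a limit of 165.26°. This may count as passing the range.
- **Remaining tilt:** about 3.7° was left for the key placing and the shutter grip, and both still went as planned.

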